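# Switch the ball sorter to the empty tray

## Robot

A 7-joint arm with a two-finger parallel gripper is mounted at the origin on the work surface. World frame = base frame: x ahead of the robot, y to its left, z up, the work surface at z = 0. Lengths are in m, angles in rad, forces in N, time in s.
With the tool pointing down it reaches from about 0.4 to 0.85 m from the base axis. Payload 10.4 kg.
Tool frame: the origin (TCP) lies at the very end of the fingers, on their centre line; the grasp point (between the pads) lies 19 mm behind it (manip.grip_point_offset is the z of the grasp point in the tool frame, in m); z points along the fingers, y is the direction in which the jaws open and shut (so a half turn about z gives the same grasp; the last joint's range is limited). The gripper opens to 85 mm and grips with 20 to 120 N. Pads are 22 mm wide; open, the fingers measure 114 mm over their backs; the gripper's body (76 mm by 85 mm) begins 54 mm behind the grasp point. The pads swing forward as they close: fully open they stand 13 mm farther back than shut.
Start: joints at [1.104, 0.332, -0.065, 1.46, 0.022, 1.35, -0.088], TCP at [0.268, -0.564, 0.231] pointing down, gripper open.
Joint ranges: [-2.6, 2.6], [-0.5, 2.12], [-1.47, 1.34], [0.16, 2.42], [-1.27, 4.41], [0.06, 2.06], [-2.6, 2.6]. Speed limits (rad/s): [2.22, 2.22, 2.79, 2.79, 3.14, 3.14, 3.14].

## Interface

Orientations are given as a unit quaternion [x, y, z, w].
In Python, from workcell import manip, camera, get_calibration, hand_in gives the robot as it stands.
- The arm moves only by the shell command python3 -m pendant 'ROWS' [FORCE]. ROWS is JSON, a list of rows, each a list of 5 numbers: the shift along the tool's x, y, z in units of 40 mm (1.0 is 40 mm), then the turn about the tool's z in units of 6 degrees (1.0 is 6 degrees), then the closure, from 0 (fully open) to 1 (shut). A call has 1 to 5 rows; each row is the pose to reach, as a shift and turn from the pose commanded when the call began, along the tool's axes at that moment; what a row does not reach only later rows make up. A row lasts 1/8 s, in which the tool goes at most 62.5 mm and 10.7 degrees, less where a joint would pass 70% of its speed; a pose out of reach is approached as far as the arm can. A call with a gripper value outside its range is refused whole. The fingers move at their own pace and stop on an object; FORCE is the grip in N (left out, the last holds). Time passes only in rows, so rows that repeat a pose let the fingers close. It gives the time, the measured TCP pose, the force and the opening at its end, in the units of the state.
- manip.get_obs(): the state, without advancing time (a new reading comes with each control period).
- camera(name): name is "scene" or "top" or "wrist"; returns (picture, depth): 420x560x3 uint8, red, green, blue; 420x560 float32, m along the optical axis (not along the pixel's ray), 0 where there is no reading.
- get_calibration(name): a dict with "vfov" (degrees; the focal length in pixels is half the picture's height over the tangent of half this angle, whatever the lens; pixels are square), "cx", "cy" (the principal point, pixels), "distortion" ([k1, k2, p1, p2, k3] as OpenCV has them; the pictures are not rectified), "position" and "rotation" of the camera in the world. Camera axes: x right, y down, z forward; pixel columns grow to the right and rows downward; lengths in m; the calibration is good to about 2 mm. A picture is of the moment at which its call begins: read the wrist's pose just before it. get_calibration takes no time and is no camera call; for the wrist camera it gives the pose at the moment of the call.
- hand_in(): hands the job in, once; it reports no verdict.
The state is a dict: "clock": time; "joint_pos": joint angles; "joint_velocities": joint speeds; "tau": joint torques, N m; "position": TCP position; "ee_rot": TCP orientation; "ft_force": force on the tool from outside, world axes, zero at the start; "torque": the same for the moment, N m; "grip_width": opening from 0.0 (shut) to 1.0 (fully open).
Only numpy, scipy, OpenCV 4.12 (cv2) and the standard library are available. Lean on these libraries where they do the work, as an engineer would, in place of code of your own. Each camera call takes 0.05 s, during which the arm holds its last target.

## Task

The left tray (as seen from the robot) of the mill-ball sorter is full: with a fingertip, press down the raised right end of the seesaw gate until the gate has rocked right over to the right, then push the shutter's post fully to the left so that all three balls roll down the right chute into the empty tray. Grasp and lift nothing, do not touch the balls, and leave everything else on the table where it is.

Things in the scene. Friction and masses are not known exactly. Their poses are not given: they have to be found in the camera images.
- stand: fixed ball sorter: plywood base 290 x 500 x 12 mm with feed ramp, seesaw gate, left and right chute and tray. Origin: table surface under the middle of the gate's pivot; x away from the robot, up the ramp; y left, along the gate; z up; yaw within 20 degrees. Offsets (x, y, z) elsewhere are mm in this frame. Ramp 44 wide, floor from (20,0,133) up to (166,0,159), walls 18 over it. But for the shutter post, nothing is over 190.
- gate (a joint): the seesaw gate, a steel trough 170 long (along y), 52 wide, on an axle along x at (0,0,100). Rad: -0.32 left end down, feeds the left tray (start); 0 level; +0.32 right end down, feeds the right tray. Top-heavy (weight disc on the robot's side, its top at 179): past level it falls to its rigid stop by itself and stays. Pressing the raised pad takes about 1 N.
- gate_pad_left (a point): centre of the top face of the gate's left finger pad, a flat steel tab 34 (y) x 50 (x), 4 thick, on the trough's robot side; at (-60, 90, 110) when the gate is level, 81 mm above the table when its end is down (start), 138 when raised.
- gate_pad_right (a point): centre of the top face of the same pad at the gate's right end, at (-60, -90, 110) when level; 138 mm above the table when raised (start), 81 when the gate is over to the right.
- shutter (a joint): the ramp's shutter: an upright aluminium plate 40 wide across the foot of the ramp, holding the balls back. Travel in m: 0 to 0.004 shut (start), 0.045 fully open (hard stop). Slides left, along the stand's +y; friction takes about 1.5 N, it stays where it is left.
- shutter_post (a point): centre of the top of the shutter's upright dark post, 12 in diameter, 48 tall, at (45, shutter travel, 225). From 177 up to 225 it stands free, nothing beside it.
- full_tray (a point): middle of the inner floor of the left tray, at (0, 188, 16), already heaped with white balls that are fixed in it; walls as the right tray's.
- empty_tray (a point): middle of the inner floor of the right, empty tray, at (0, -188, 16), 98 (x) x 94 (y) inside, walls 24 to 66 over its floor; axes as the stand's.
- ball1_center (a point): centre of white ceramic ball 1, 30 in diameter, about 50 g, one of three queued in a row on the ramp behind the shutter (1 is lowest), at 63 mm along the stand's x. When released it rolls into a tray in about 2 s.
- ball2_center (a point): centre of white ceramic ball 2, 30 in diameter, about 50 g, one of three queued in a row on the ramp behind the shutter (1 is lowest), at 93 mm along the stand's x. When released it rolls into a tray in about 2 s.
- ball3_center (a point): centre of white ceramic ball 3, 30 in diameter, about 50 g, one of three queued in a row on the ramp behind the shutter (1 is lowest), at 123 mm along the stand's x. When released it rolls into a tray in about 2 s.
- glaze_jar: glaze jar, 52 across, 65 tall, standing on the stand's base behind the left chute; a bystander. Origin: centre of its underside.
- kiln_post: terracotta kiln prop tube, 44 across, 75 tall, standing on the stand's base behind the right chute; a bystander. Origin: centre of its underside.
- spool: wooden spool, 44 across, 40 tall, in front of the stand; a bystander. Origin: centre of its underside.
- mug: blue mug, 72 across, 85 tall; a bystander. Origin: centre of its underside.
- bowl: terracotta bowl, 110 across, 45 tall; a bystander. Origin: centre of its underside.
- brush: brush lying on the table; a bystander. Origin: in its middle, on the table.

How it is judged:
On the way, in this order (a step that is already met when the one before it is completed fails the run):
1. the gate is rocked over to the right while the shutter is still shut (value of joint gate above 0.27 rad and value of joint shutter below 0.012 m), for 0.2 s.
2. the shutter is pushed open with the gate still over to the right (value of joint gate above 0.27 rad and value of joint shutter above 0.035 m), for 0.1 s.
At the end, for the whole second after the job is handed in: the gate is over to the right (beyond 0.27 rad), the shutter is open (over 35 of its 45 mm), and all three balls lie inside the right tray (centres within 50 mm of its middle along x and y, less than 55 mm above its floor) (all of step 2 and x of ball1_center in the frame of empty_tray between -0.05 and 0.05 m and y of ball1_center in the frame of empty_tray between -0.05 and 0.05 m and z of each of ball1_center, ball2_center, ball3_center in the frame of empty_tray below 0.055 m and x of ball2_center in the frame of empty_tray between -0.05 and 0.05 m and y of ball2_center in the frame of empty_tray between -0.05 and 0.05 m and x of ball3_center in the frame of empty_tray between -0.05 and 0.05 m and y of ball3_center in the frame of empty_tray between -0.05 and 0.05 m); the robot touches nothing.
It fails at once if a ball goes to the left, full tray (y of any of ball1_center, ball2_center, ball3_center in the frame of stand above 0.06 m).
It fails at once if a ball is lifted (height (world z) of any of ball1_center, ball2_center, ball3_center above 0.21 m).
It fails at once if the robot touches a ball (contact force between any of the fingers, the arm and ball1 above 0.3 N or contact force between any of the fingers, the arm and ball2 above 0.3 N or contact force between any of the fingers, the arm and ball3 above 0.3 N).
It fails at once if a bystander is moved more than 25 mm (distance of any of glaze_jar, kiln_post, spool, mug, bowl, brush from where it was at the start of the episode above 0.025 m).
It also fails if it takes over 40 s, if anything falls off the work surface, if the arm or the gripper's body presses on something with over 40 N, if the wrist force passes 120 N, or if a joint passes its speed limit or range.

## Working session

There is one attempt and no reset: what is moved stays moved. The work goes in short steps, Python scripts to look and compute and a shell command to move; the robot and the scene stay as the last step left them, time stands still between calls to the robot, and variables do not carry over. Pictures are saved under pics/ and viewed, and the job is handed in when it is done.

```bash
mkdir -p pics; ls
python3 - <<'E'
from workcell import manip, camera, get_calibration
import cv2
for n in ("scene","top"):
    p,d=camera(n); cv2.imwrite(f"pics/{n}0.png",p[:,:,::-1]); import numpy as np; np.save(f"pics/{n}0.npy",d)
    print(n,get_calibration(n))
o=manip.get_obs(); print({k:np.round(v,3) for k,v in o.items()}); print(manip.grip_point_offset)
E
```

```text
pics
scene {'vfov': 56.29923451755758, 'cx': 283.15664579279854, 'cy': 213.02630235534406, 'distortion': array([-0.03688341,  0.        ,  0.        ,  0.        ,  0.        ]), 'position': array([ 1.16973312, -0.36866666,  0.91109164]), 'rotation': array([ 0.81164288,  0.45966538, -0.17772786, -0.31361821])}
top {'vfov': 48.87767542857343, 'cx': 278.15753947506926, 'cy': 206.30211603001183, 'distortion': array([0.04143377, 0.        , 0.        , 0.        , 0.        ]), 'position': array([0.36949599, 0.01830808, 1.37001772]), 'rotation': array([ 0.70684919, -0.70281442,  0.05962923, -0.05348334])}
{'clock': np.float64(0.1), 'joint_pos': array([ 1.104,  0.333, -0.065,  1.461,  0.022,  1.35 , -0.089]), 'joint_velocities': array([ 0.   , -0.002, -0.001, -0.002, -0.   , -0.001,  0.001]), 'tau': array([ 1.0000e-03, -6.2675e+01,  4.9000e-02, -3.9243e+01,  1.6000e-02,
        7.0000e-03, -0.0000e+00]), 'position': array([ 0.268, -0.564,  0.231]), 'ee_rot': array([ 0.975,  0.22 , -0.   , -0.001]), 'ft_force': array([-0.908, -0.249, -0.233]), 'torque': array([ 0.009, -0.001,  0.004]), 'grip_width': np.float64(1.0)}
-0.0187
```

View pics/scene0.png

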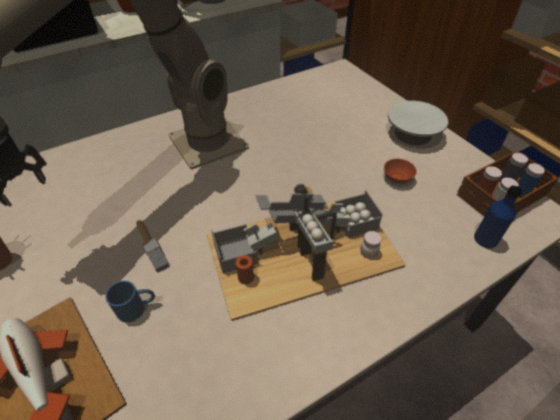

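View pics/top0.png

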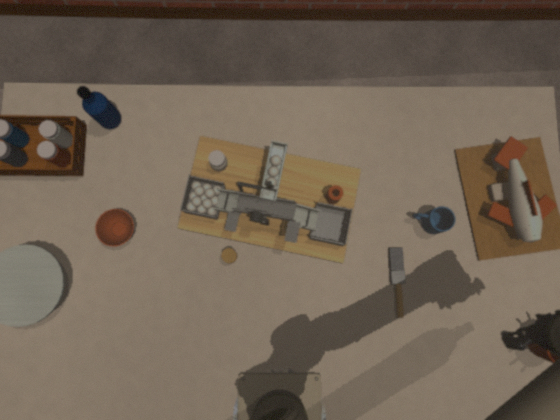

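The top view shows the stand at about (270,200), with the ramp running up at (273,165). The full tray is at (205,198) on the left and the empty tray at (330,223) on the right. I'll enlarge it.

Run:
```python
import cv2
p=cv2.imread("pics/top0.png"); c=p[130:270,170:370]; c=cv2.convertScaleAbs(c,alpha=1.4)
cv2.imwrite("pics/top0c.png",cv2.resize(c,None,fx=4,fy=4,interpolation=cv2.INTER_CUBIC))
p=cv2.imread("pics/scene0.png"); c=p[170:310,200:400]; c=cv2.convertScaleAbs(c,alpha=1.4)
cv2.imwrite("pics/scene0c.png",cv2.resize(c,None,fx=4,fy=4,interpolation=cv2.INTER_CUBIC))
```

```text
(no output)
```

View pics/top0c.png

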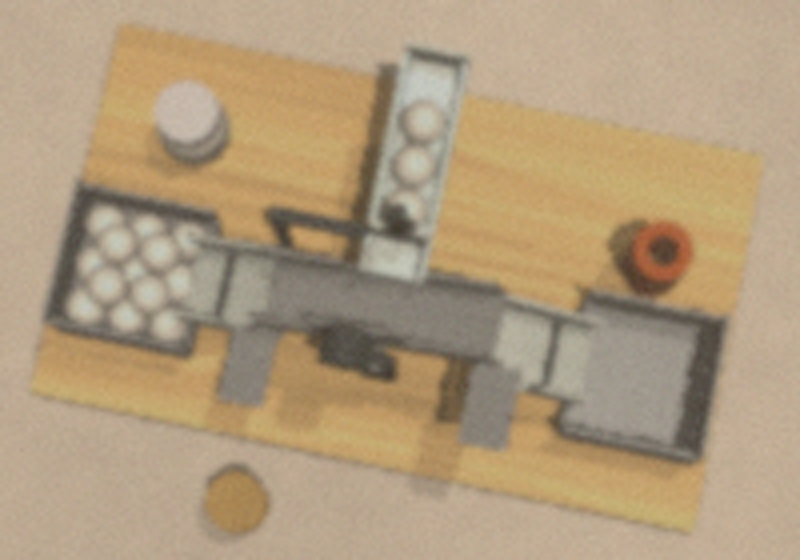

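View pics/scene0c.png

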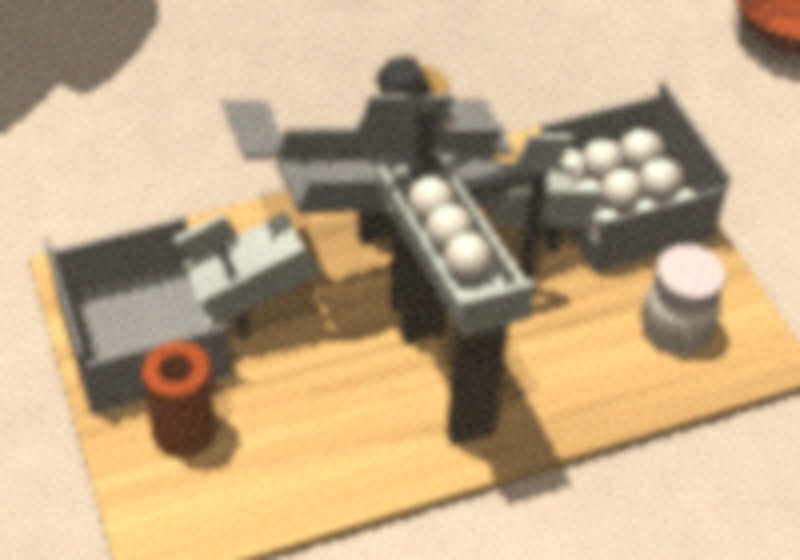

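```bash
cat > h.py <<'E'
import numpy as np, cv2
from scipy.spatial.transform import Rotation as R
from workcell import get_calibration
def cam(n,cal=None):
    c=cal or get_calibration(n); f=210/np.tan(np.radians(c['vfov']/2))
    K=np.array([[f,0,c['cx']],[0,f,c['cy']],[0,0,1]]); q=np.array(c['rotation'])
    Rm=R.from_quat(q).as_matrix() if q.size==4 else q.reshape(3,3)
    return K,np.array(c['distortion']),Rm,np.array(c['position'])
def pix2z(n,uv,z,cal=None):
    K,D,Rm,p=cam(n,cal); u=cv2.undistortPoints(np.array([[uv]],float),K,D)[0,0]
    r=Rm@np.array([u[0],u[1],1]); return p+r*(z-p[2])/r[2]
def proj(n,P,cal=None):
    K,D,Rm,p=cam(n,cal); rv=cv2.Rodrigues(Rm.T)[0]
    return cv2.projectPoints(np.atleast_2d(P).astype(float),rv,-Rm.T@p,K,D)[0][:,0]
E
cat > fit.py <<'E'
from h import *
from scipy.optimize import least_squares
t=lambda a,b:(170+a/4-.4,130+b/4-.4)
s=lambda a,b:(200+a/4-.4,170+b/4-.4)
obs=[("top",t(487,407),(-60,-82.3,138)),("top",t(247,367),(-60,88.6,81)),("top",t(423,120),(123,0,166.7)),("top",t(413,163),(93,0,161.3)),
("scene",s(430,192),(63,0,156)),("scene",s(447,222),(93,0,161.3)),("scene",s(467,256),(123,0,166.7)),("scene",s(252,130),(-60,-82.3,138))]
for n,uv,m in obs: print(n,np.round(uv,1),m,np.round(pix2z(n,uv,m[2]/1e3),4))
def W(x,m):
    c,s_=np.cos(x[2]),np.sin(x[2]); m=np.array(m)/1e3
    return np.array([x[0]+c*m[0]-s_*m[1],x[1]+s_*m[0]+c*m[1],m[2]])
r=lambda x:np.concatenate([proj(n,W(x,m))[0]-uv for n,uv,m in obs])
so=least_squares(r,[.5,0,-.2],loss='soft_l1'); print(so.x,np.round(so.fun.reshape(-1,2) if so.fun.size==16 else so.fun,2)); print(np.round(r(so.x).reshape(-1,2),1))
np.save("stand.npy",so.x)
for nm,m in dict(padR=(-60,-82.3,138),post=(45,0,225),empty=(0,-188,16),full=(0,188,16)).items():
    P=W(so.x,m); print(nm,np.round(P,4),[np.round((proj("top",P)[0]-[170,130])*4),np.round((proj("scene",P)[0]-[200,170])*4)])
E
python3 fit.py
```

```text
top [291.4 231.4] (-60, -82.3, 138) [ 0.5008 -0.0276  0.138 ]
top [231.4 221.4] (-60, 88.6, 81) [0.5341 0.1388 0.081 ]
top [275.4 159.6] (123, 0, 166.7) [0.6906 0.0165 0.1667]
top [272.8 170.4] (93, 0, 161.3) [0.6624 0.023  0.1613]
scene [307.1 217.6] (63, 0, 156) [0.6266 0.0287 0.156 ]
scene [311.4 225.1] (93, 0, 161.3) [0.6569 0.0212 0.1613]
scene [316.4 233.6] (123, 0, 166.7) [0.6897 0.0137 0.1667]
scene [262.6 202.1] (-60, -82.3, 138) [ 0.5038 -0.035   0.138 ]
[ 0.57040181  0.0396729  -0.20165628] [[ 0.5   2.12]
 [ 0.06  1.68]
 [ 0.53 -0.1 ]
 [ 0.72  0.31]
 [ 0.66  1.64]
 [ 0.96  1.22]
 [ 0.73  0.11]
 [ 0.4  -2.75]]
[[ 0.5  2.1]
 [ 0.1  1.7]
 [ 0.5 -0.1]
 [ 0.7  0.3]
 [ 0.7  1.6]
 [ 1.   1.2]
 [ 0.7  0.1]
 [ 0.4 -2.8]]
padR [ 0.4951 -0.0289  0.138 ] [array([487., 414.]), array([252., 117.])]
post [0.6145 0.0307 0.225 ] [array([399., 211.]), array([425., 102.])]
empty [ 0.5327 -0.1445  0.016 ] [array([638., 381.]), array([141., 331.])]
full [0.6081 0.2239 0.016 ] [array([141., 277.]), array([622., 198.])]
```

```bash
python3 -m pendant '[[1.0,-0.9,0,1.2,1],[2.1,-1.9,0,2.4,1],[3.2,-2.85,0,3.7,1],[4.3,-3.8,0,5.0,1],[5.3,-4.75,0,6.2,1]]'
cat > go.py <<'E'
import sys; from h import *; from workcell import manip
o=manip.get_obs(); x=np.load("stand.npy"); Rt=R.from_quat(o['ee_rot']).as_matrix()
c,s=np.cos(x[2]),np.sin(x[2]); Rs=np.array([[c,-s,0],[s,c,0],[0,0,1]]); o3=np.array([x[0],x[1],0])
print("t",round(float(o['clock']),2),"tcp in stand mm",np.round(Rs.T@(o['position']-o3)*1e3,1),"F",np.round(o['ft_force'],2),"grip",round(float(o['grip_width']),2),"j",np.round(o['joint_pos'],2))
rel=np.arctan2(*(Rs.T@Rt[:,0])[[1,0]]); print("tool yaw vs stand deg",round(np.degrees(rel),1),'z axis',np.round(Rt[:,2],3))
if len(sys.argv)>3:
    T=Rs@(np.array([float(a) for a in sys.argv[1:4]])/1e3)+o3; print("units",np.round(Rt.T@(T-o['position'])/.04,2),"turn",round(np.degrees(rel)/6,2))
E
python3 - <<'E'
import numpy as np; x=np.load("stand.npy"); np.save("stand.npy",x+[.0015,-.001,0])
E
python3 go.py -65 -90 200
```

```text
clock: 0.72
position: [0.3788, -0.2997, 0.2311]
ee_rot: [0.995, -0.104, -0.0, 0.0]
ft_force: [0.6, 0.1, 0.6]
grip_width: -0.0
t 0.72 tcp in stand mm [-121.4 -370.2  231.1] F [0.6  0.08 0.62] grip -0.0 j [ 0.78  0.03 -0.21  1.81  0.01  1.3  -1.21]
tool yaw vs stand deg -0.4 z axis [-0. -0. -1.]
units [ 1.36 -7.02  0.78] turn -0.07
```

```bash
python3 -m pendant '[[0.27,-1.4,0,0,1],[0.54,-2.8,0,0,1],[0.82,-4.2,0,0,1],[1.1,-5.6,0,0,1],[1.36,-7.0,0,0,1]]'
python3 - <<'E'
from h import *; from workcell import camera
cal=get_calibration("wrist"); p,d=camera("wrist"); cv2.imwrite("pics/w1.png",p[:,:,::-1]); np.save("pics/w1.npy",d)
import json; json.dump({k:np.array(v).tolist() for k,v in cal.items()},open("pics/w1.json","w"))
E
python3 go.py -65 -90 145
```

```text
clock: 1.35
position: [0.4889, -0.0371, 0.2312]
ee_rot: [0.995, -0.103, 0.0, 0.0]
ft_force: [0.5, -1.0, -0.8]
grip_width: 0.003
t 1.4 tcp in stand mm [-66.  -82.5 231.4] F [-1.46  7.15 -0.42] grip -0.0 j [ 0.47  0.07 -0.52  1.78  0.03  1.3  -1.82]
tool yaw vs stand deg 0.2 z axis [ 0.001  0.003 -1.   ]
units [0.02 0.2  2.16] turn 0.04
```

View pics/w1.png

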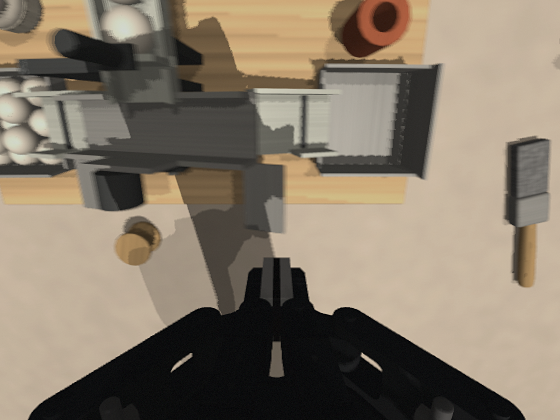

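The wrist view shows the right pad at about (266,198) and the fingertips at (277,262). The disc is at (118,190) and the post top at (62,42).

```bash
python3 - <<'E'
from h import *; import json
cal=json.load(open("pics/w1.json")); x=np.load("stand.npy"); c,s=np.cos(x[2]),np.sin(x[2])
d=np.load("pics/w1.npy")
for n,uv,z in [("pad",(266,198),.138),("pad near-left",(247,228),.138),("pad near-right",(284,231),.138),("post top",(64,42),.225),("ball2?",(125,24),.161)]:
    P=pix2z("wrist",uv,z,cal); m=(P-[x[0],x[1],0])*1e3
    K,D,Rm,p=cam("wrist",cal); q=cv2.undistortPoints(np.array([[uv]],float),K,D)[0,0]; dd=d[uv[1],uv[0]]
    W=p+Rm@np.array([q[0],q[1],1])*dd
    print(n,np.round(P,4),"stand",np.round([c*m[0]+s*m[1],-s*m[0]+c*m[1]],1),"depth pt",np.round(W,3))
E
python3 go.py
```

```text
pad [ 0.5027 -0.0329  0.138 ] stand [-53.5 -84. ] depth pt [ 0.503 -0.033  0.138]
pad near-left [ 0.4807 -0.0122  0.138 ] stand [-79.1 -68.1] depth pt [ 0.427  0.013 -0.001]
pad near-right [ 0.472  -0.0413  0.138 ] stand [-81.9 -98.4] depth pt [ 0.474 -0.042  0.142]
post top [0.6159 0.0299 0.225 ] stand [44.9  0.2] depth pt [0.616 0.029 0.226]
ball2? [0.6356 0.0255 0.161 ] stand [65.1 -0.2] depth pt [0.633 0.022 0.17 ]
t 1.4 tcp in stand mm [-66.  -82.5 231.4] F [-1.46  7.15 -0.42] grip -0.0 j [ 0.47  0.07 -0.52  1.78  0.03  1.3  -1.82]
tool yaw vs stand deg 0.2 z axis [ 0.001  0.003 -1.   ]
```

```bash
python3 -m pendant '[[0,0,0.6,0,1],[0,0,1.2,0,1],[0,0,1.7,0,1],[0,0,1.7,0,1]]'; python3 go.py -65 -90 100
```

```text
clock: 1.9
position: [0.4875, -0.0388, 0.1619]
ee_rot: [0.995, -0.103, -0.002, -0.0]
ft_force: [-0.9, 0.5, 0.1]
grip_width: 0.003
t 1.9 tcp in stand mm [-67.2 -92.8 161.9] F [-0.94  0.54  0.11] grip 0.0 j [ 0.47  0.12 -0.51  1.88  0.07  1.16 -1.84]
tool yaw vs stand deg -0.2 z axis [-0.003  0.    -1.   ]
units [ 0.06 -0.07  1.55] turn -0.04
```

```bash
python3 -m pendant '[[0,-0.1,0.35,0,1],[0,-0.1,0.7,0,1],[0,-0.1,1.0,0,1],[0,-0.1,1.3,0,1],[0,-0.1,1.6,0,1]]'; python3 go.py -65 -90 200
python3 - <<'E'
from workcell import camera; import cv2
p,d=camera("scene"); cv2.imwrite("pics/s2.png",cv2.resize(p[150:330,180:420,::-1],None,fx=3,fy=3,interpolation=2))
E
```

```text
clock: 2.52
position: [0.4894, -0.035, 0.0985]
ee_rot: [0.995, -0.103, -0.0, 0.0]
ft_force: [0.3, -0.0, 0.4]
grip_width: -0.001
t 2.52 tcp in stand mm [-66.  -88.7  98.5] F [ 0.27 -0.03  0.39] grip -0.0 j [ 0.45  0.2  -0.51  1.94  0.11  1.03 -1.89]
tool yaw vs stand deg -0.2 z axis [-0. -0. -1.]
units [ 0.03  0.03 -2.54] turn -0.04
```

View pics/s2.png

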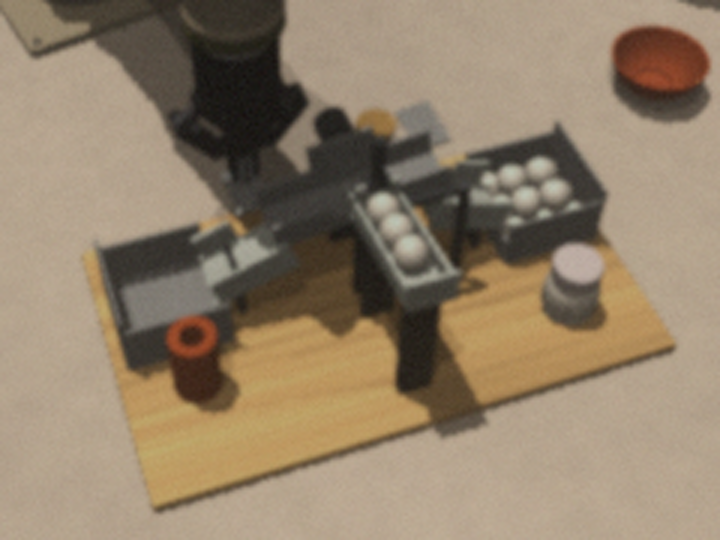

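The gate has rocked to the right: the left pad at (420,122) is now raised, and the finger force is near zero. Next I'll retract and check.

```bash
python3 -m pendant '[[0,0,-0.7,0,1],[0,0,-1.6,0,1],[0,0,-2.6,0,1],[0,0,-3.6,0,1],[0,0,-3.6,0,1]]'; python3 go.py 45 -42 240
python3 - <<'E'
from h import *; from workcell import camera
cal=get_calibration("wrist"); p,d=camera("wrist"); cv2.imwrite("pics/w3.png",p[:,:,::-1]); np.save("pics/w3.npy",d)
import json; json.dump({k:np.array(v).tolist() for k,v in cal.items()},open("pics/w3.json","w"))
E
```

```text
clock: 3.2
position: [0.491, -0.0348, 0.2462]
ee_rot: [0.995, -0.103, 0.003, 0.0]
ft_force: [0.4, 0.0, -0.8]
grip_width: 0.002
t 3.2 tcp in stand mm [-64.5 -88.2 246.2] F [ 0.41  0.02 -0.8 ] grip 0.0 j [ 0.48  0.06 -0.51  1.76  0.03  1.33 -1.82]
tool yaw vs stand deg -0.2 z axis [ 0.005 -0.001 -1.   ]
units [ 2.73 -1.17  0.17] turn -0.04
```

View pics/w3.png

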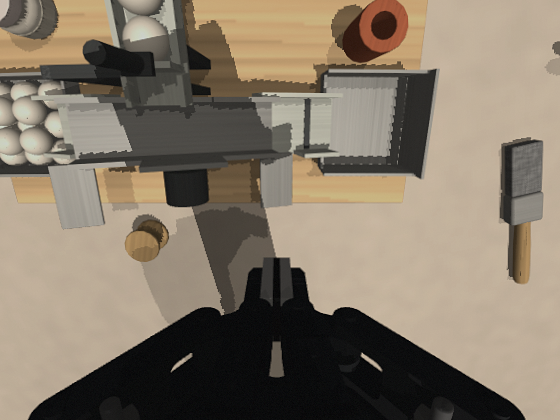

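The wrist view shows the right pad at (276,185), which looks lower, the left pad at (78,197), which looks raised, and the post top at about (95,50). I'll check their heights.

Run:
```python
from h import *; import json
cal=json.load(open("pics/w3.json")); x=np.load("stand.npy"); c,s=np.cos(x[2]),np.sin(x[2]); d=np.load("pics/w3.npy")
K,D,Rm,p=cam("wrist",cal)
for n,uv in [("padR",(276,185)),("padL",(78,197)),("post top",(96,50)),("post top",(92,52))]:
    q=cv2.undistortPoints(np.array([[uv]],float),K,D)[0,0]; W=p+Rm@np.array([q[0],q[1],1])*d[uv[1],uv[0]]; m=(W-[x[0],x[1],0])*1e3
    print(n,np.round([c*m[0]+s*m[1],-s*m[0]+c*m[1],m[2]],1))
```

```text
padR [-59.2 -89.1  81.6]
padL [-54.9  80.8 136.6]
post top [ 45.2  -3.2 226.3]
post top [ 44.5  -0.7 225.5]
```

```bash
python3 -m pendant '[[0.6,-0.1,0,0,1],[1.3,-0.4,0,0,1],[2.0,-0.8,0,0,1],[2.73,-1.15,0.1,0,1],[2.73,-1.15,0.1,0,1]]'; python3 go.py 45 -38 195
```

```text
clock: 3.88
position: [0.6061, -0.0112, 0.2364]
ee_rot: [0.995, -0.102, -0.002, -0.001]
ft_force: [-0.8, -0.2, -0.6]
grip_width: 0.005
t 3.88 tcp in stand mm [ 43.5 -42.  236.4] F [-0.76 -0.17 -0.62] grip 0.0 j [ 0.36  0.34 -0.52  1.48  0.17  1.37 -1.95]
tool yaw vs stand deg -0.1 z axis [-0.004  0.001 -1.   ]
units [ 0.04 -0.1   1.04] turn -0.02
```

```bash
python3 -m pendant '[[0.03,0,0.4,0,1],[0.03,0,0.8,0,1],[0.03,0,1.03,0,1],[0.03,0,1.03,0,1]]'; python3 go.py 45 22 195
```

```text
clock: 4.38
position: [0.6063, -0.0127, 0.1972]
ee_rot: [0.995, -0.103, -0.001, 0.0]
ft_force: [-0.3, -0.2, -0.5]
grip_width: 0.001
t 4.38 tcp in stand mm [ 44.  -43.4 197.2] F [-0.28 -0.17 -0.52] grip 0.0 j [ 0.36  0.36 -0.52  1.54  0.18  1.3  -1.96]
tool yaw vs stand deg -0.2 z axis [-0.001 -0.    -1.   ]
units [ 0.02 -1.64  0.06] turn -0.04
```

```bash
python3 -m pendant '[[0,-0.4,0,0,1],[0,-0.75,0,0,1],[0,-1.1,0,0,1],[0,-1.45,0,0,1],[0,-1.62,0,0,1]]'; python3 go.py 45 24 195
```

```text
clock: 5.0
position: [0.6203, 0.0525, 0.1981]
ee_rot: [0.995, -0.102, 0.0, -0.0]
ft_force: [-0.7, -1.2, 0.6]
grip_width: -0.004
t 5.0 tcp in stand mm [ 44.6  23.2 198.1] F [-0.72 -1.21  0.64] grip -0.0 j [ 0.26  0.4  -0.54  1.49  0.21  1.31 -2.08]
tool yaw vs stand deg -0.1 z axis [ 0.  0. -1.]
units [ 0.01 -0.02  0.08] turn -0.02
```

```bash
python3 -m pendant '[[0,-0.08,0,0,1],[0,-0.15,0,0,1],[0,-0.15,0,0,1]]'; python3 go.py 45 -10 240
python3 - <<'E'
from workcell import camera; import cv2
for n,sl in (("scene",(slice(150,330),slice(180,420))),("top",(slice(130,270),slice(170,370)))):
    p,d=camera(n); cv2.imwrite(f"pics/{n}4.png",cv2.resize(p[sl][:,:,::-1],None,fx=3,fy=3,interpolation=2))
E
```

```text
clock: 5.38
position: [0.621, 0.0545, 0.1979]
ee_rot: [0.995, -0.104, -0.001, 0.001]
ft_force: [-3.2, -6.4, 2.4]
grip_width: 0.003
t 5.38 tcp in stand mm [ 44.9  25.4 197.9] F [-3.16 -6.35  2.36] grip 0.0 j [ 0.25  0.4  -0.54  1.49  0.21  1.31 -2.09]
tool yaw vs stand deg -0.4 z axis [-0.001 -0.003 -1.   ]
units [ 0.01  0.89 -1.05] turn -0.06
```

View pics/scene4.png

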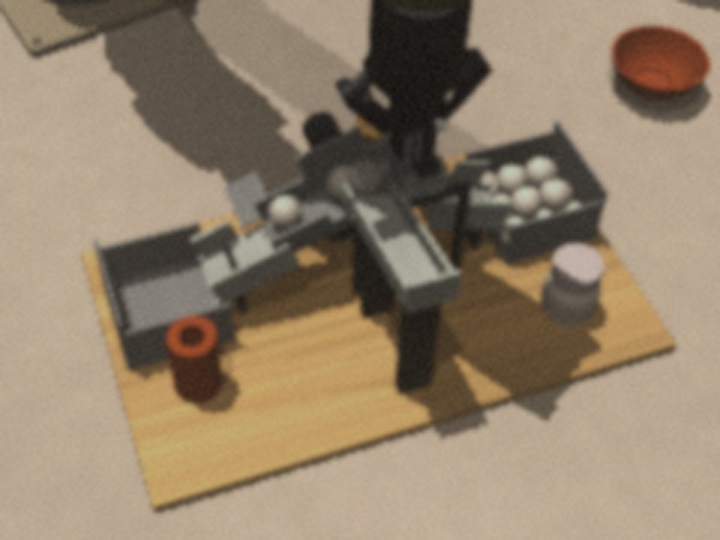

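The shutter is at its hard stop, with the force up to 7 N. The ramp is empty and the balls are rolling right; one is visible at (285,210) in the trough. I'll back off the post sideways, go up, and move to the right and clear.

```bash
python3 -m pendant '[[0,0.3,0,0,1],[0,0.6,0,0,1],[0,0.6,-0.8,0,1],[0,0.6,-1.8,0,1],[0,0.6,-2.5,0,1]]'; python3 -m pendant '[[-1,0.4,0,0,1],[-2,0.9,0,0,1],[-3,1.4,0,0,1],[-4,2.0,0,0,1],[-4,2.0,0,0,1]]'
python3 -m pendant '[[0,0,0,0,1],[0,0,0,0,1],[0,0,0,0,1],[0,0,0,0,1],[0,0,0,0,1]]'
python3 - <<'E'
from workcell import camera; import cv2
for n,sl in (("scene",(slice(150,330),slice(180,420))),("top",(slice(130,270),slice(170,370))),("wrist",(slice(0,420),slice(0,560)))):
    p,d=camera(n); k=1 if n=="wrist" else 3; cv2.imwrite(f"pics/{n}5.png",cv2.resize(p[sl][:,:,::-1],None,fx=k,fy=k,interpolation=2))
E
python3 go.py
```

```text
clock: 6.1
position: [0.6167, 0.0328, 0.3001]
ee_rot: [0.995, -0.103, 0.001, -0.0]
ft_force: [0.1, 0.1, 0.2]
grip_width: -0.001
clock: 6.72
position: [0.4416, -0.014, 0.2988]
ee_rot: [0.995, -0.104, 0.001, 0.001]
ft_force: [1.1, -0.2, 0.1]
grip_width: 0.003
clock: 7.35
position: [0.4436, -0.0121, 0.298]
ee_rot: [0.995, -0.102, -0.0, -0.0]
ft_force: [0.3, -1.0, 0.1]
grip_width: -0.003
t 7.5 tcp in stand mm [-115.6  -75.6  298.1] F [-0.26 -0.31  0.87] grip -0.0 j [ 0.48 -0.08 -0.52  1.78 -0.04  1.44 -1.8 ]
tool yaw vs stand deg -0.2 z axis [ 0. -0. -1.]
```

View pics/scene5.png

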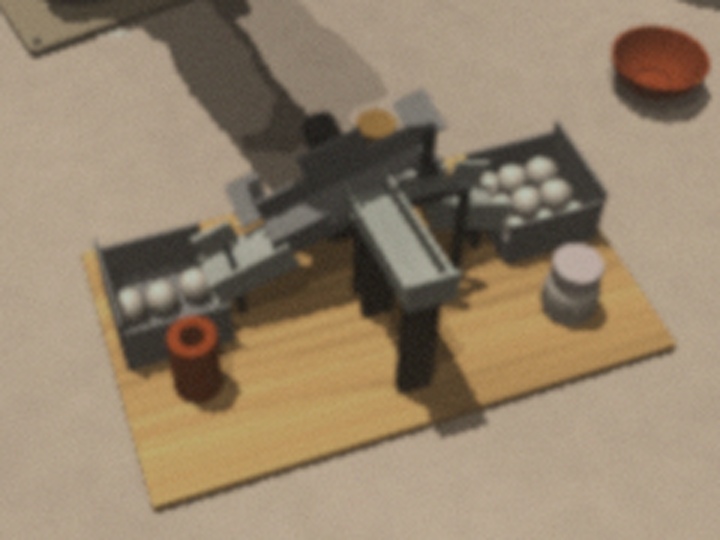

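View pics/wrist5.png

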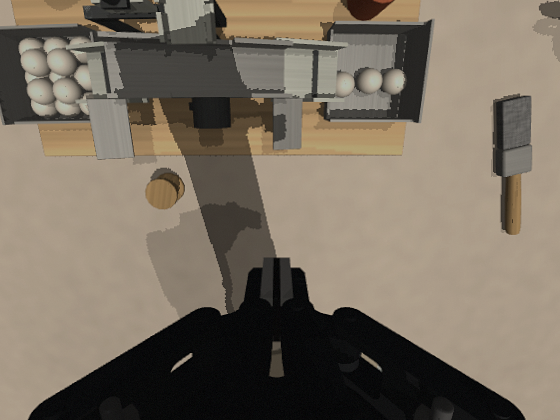

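All three balls are in the right tray: (343,84), (370,81) and (392,81) in the wrist view. One is close to the chute mouth, so I'll let them settle and measure.

```bash
python3 -m pendant '[[0,0,0,0,1],[0,0,0,0,1],[0,0,0,0,1],[0,0,0,0,1],[0,0,0,0,1]]'
python3 -m pendant '[[0,0.8,0,0,1],[0,1.6,0,0,1],[0,2.0,0,0,1],[0,2.0,0,0,1],[0,2.0,0,0,1]]'
python3 - <<'E'
from h import *; from workcell import camera; import json
for n in ("wrist","scene"):
    cal=get_calibration(n); p,d=camera(n); cv2.imwrite(f"pics/{n}6.png",p[:,:,::-1]); np.save(f"pics/{n}6.npy",d)
    json.dump({k:np.array(v).tolist() for k,v in cal.items()},open(f"pics/{n}6.json","w"))
    if n=="scene": cv2.imwrite("pics/scene6c.png",cv2.resize(p[210:290,200:300,::-1],None,fx=6,fy=6,interpolation=2))
E
```

```text
clock: 8.12
position: [0.4435, -0.0122, 0.2981]
ee_rot: [0.995, -0.103, 0.0, 0.0]
ft_force: [0.9, -0.7, -1.1]
grip_width: 0.001
clock: 8.75
position: [0.4275, -0.0893, 0.2981]
ee_rot: [0.995, -0.102, 0.0, -0.0]
ft_force: [1.1, -0.1, 0.2]
grip_width: 0.002
```

View pics/wrist6.png

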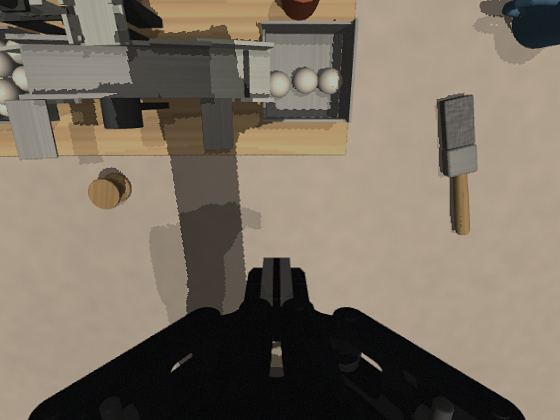

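View pics/scene6c.png

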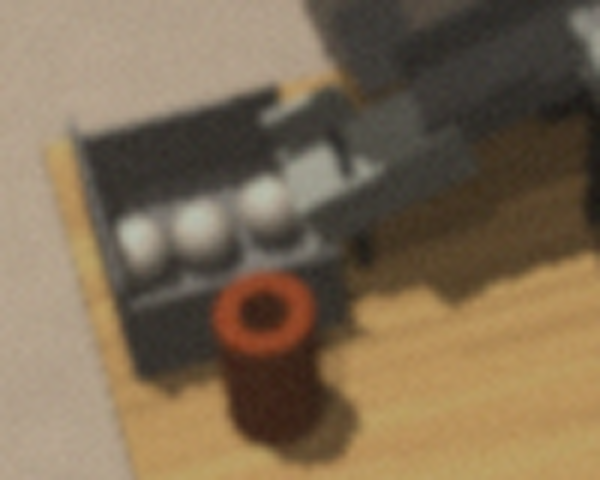

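Run:
```python
from h import *; import json
x=np.load("stand.npy"); c,s=np.cos(x[2]),np.sin(x[2])
S=lambda W:(lambda m:np.round([c*m[0]+s*m[1],-s*m[0]+c*m[1]+188,m[2]-16],1))((W-[x[0],x[1],0])*1e3)
def ray(n,uv):
    cal=json.load(open(f"pics/{n}6.json")); K,D,Rm,p=cam(n,cal); q=cv2.undistortPoints(np.array([[uv]],float),K,D)[0,0]
    r=Rm@np.array([q[0],q[1],1]); dd=np.load(f"pics/{n}6.npy")[int(uv[1]),int(uv[0])]
    return p,r/np.linalg.norm(r),p+r*dd+15e-3*r/np.linalg.norm(r)
for w,sc in [((329,81),(142,243)),((305,81),(201,232)),((279,84),(267,205))]:
    p1,r1,D1=ray("wrist",w); p2,r2,D2=ray("scene",(200+sc[0]/6,210+sc[1]/6))
    A=sum(np.eye(3)-np.outer(r,r) for r in(r1,r2)); b=sum((np.eye(3)-np.outer(r,r))@p for p,r in((p1,r1),(p2,r2)))
    print("in tray: tri",S(np.linalg.solve(A,b)),"wrist depth",S(D1),"scene depth",S(D2))
```

```text
in tray: tri [ -6.6 -30.7  18.5] wrist depth [ -6.7 -32.1  16.4] scene depth [ -8.2 -29.6  16. ]
in tray: tri [-6.6 -2.4 14.5] wrist depth [-6.7 -2.9 14.2] scene depth [-6.8 -1.9 14. ]
in tray: tri [-10.   30.1  16.7] wrist depth [-10.2  29.   15.1] scene depth [-11.1  31.4  15.1]
```

All three balls lie on the tray floor, within ±32 mm of its middle. Last check: the post, the pads and the bystanders from above.

Run:
```python
from h import *; from workcell import camera
p,d=camera("top"); x=np.load("stand.npy"); c,s=np.cos(x[2]),np.sin(x[2])
cv2.imwrite("pics/top7.png",p[:,:,::-1])
m=cv2.resize(p[130:270,170:370,::-1],None,fx=4,fy=4,interpolation=2); m=cv2.convertScaleAbs(m,alpha=1.4)
W=lambda a:np.array([x[0]+c*a[0]-s*a[1],x[1]+s*a[0]+c*a[1],a[2]*1]) 
for a in [(.045,.045,.225),(-.06,-.0886,.081),(-.06,.0823,.138)]:
    u=(proj("top",W(a))[0]-[170,130])*4; cv2.circle(m,tuple(int(v) for v in u),4,(0,0,255),1)
cv2.imwrite("pics/top7c.png",m)
```

```text
(no output)
```

View pics/top7c.png

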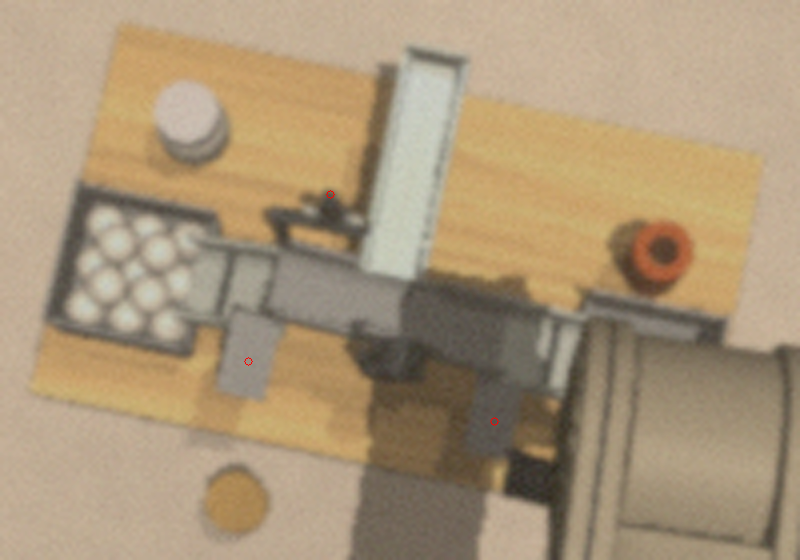

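View pics/top7.png

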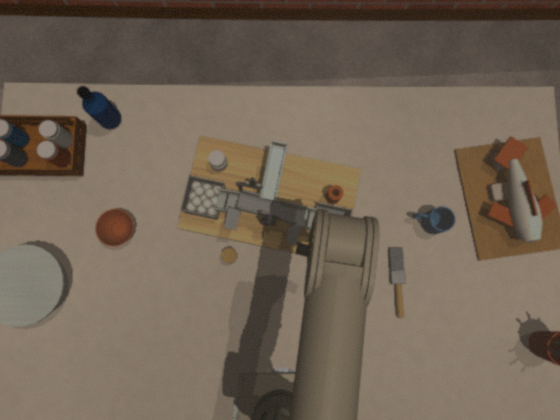

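The post is at its fully open mark (330,195) and both pads match the gate over to the right. The bystanders are where they started and the arm is clear. Handing in.

```bash
python3 -c "
from workcell import hand_in; print(hand_in())"
```

```text
the job is handed in; nothing more can be done
None
```

The job is done and handed in at about 9 s on the clock. All three balls are in the right tray, and the gate and shutter are where they should be.

- **Gate:** I pressed the raised right pad down with the closed fingertips to about 98 mm, and the gate fell to its right stop on its own. The pad heights then measured 81.6 mm (right) and 136.6 mm (left), against the 81 and 138 expected.
- **Shutter:** I pushed the post left until the force rose to about 7 N at the hard stop. In the last top view the post sits at the 45 mm open mark.
- **Balls:** their centres lie within 11 mm of the tray's middle along x and 32 mm along y. They are about 14–18 mm above its floor, so they rest on it.
- **Everything else:** in the last top view the bystanders look unmoved by eye, and the arm was held clear at about 0.30 m with no contact force.

No check failed. The only disagreement was in the stand's position: the first fit was up to about 7 mm off at the pads. I shifted it by under 2 mm, and the wrist camera still put the raised pads 5–7 mm off the model along x, well within the pad's size.

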